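# Show where the red test lead goes

### The job

Show the trainee how to hook up the red test lead. Wake the sleeping multimeter by pressing its teal button, then point from straight above, fingertips about a finger's breadth away, first at the meter's volts jack (the red jack on the right with the display at the top, not the 10 A one on the left) and then at the positive terminal (on the red pad) of the battery with the orange sticker, staying two seconds at each and finishing still pointing at the terminal. Touch no jack, battery or terminal, leave the yellow button alone, and leave everything where it is.

Things in the scene. Friction and masses are not known exactly. Their poses are not given: they have to be found in the camera images.
- meter: handheld multimeter lying on its back, 172 (x) x 86 (y) x 36 mm, blue holster, dark grey face with a blank grey display at its +x end, black dial below it, three round jacks at its -x end; loose, 0.3 to 0.55 kg; origin at the centre of its underside, z up. Apart from buttons, jacks and the dial (a 37 mm disc up to 9 mm over the face, centre at local x -22) the face is flat at 36 mm
- teal_button (a joint): travel of the teal push button, left below the display: 0 out, 0.003 m fully in; sprung, 0.8 N to start, about 3.2 N fully in, springs back out when let go
- teal_button_top (a point): centre of the top of the teal button (10 x 15 mm), at local (15, 27) mm of the meter, 41 mm above the table, standing 5 mm proud of the face; moves with the button
- yellow_button (a joint): travel of the yellow button (10 x 15 mm, same kind), right below the display at local (15, -27) mm of the meter: 0 out, 0.003 m in
- jack_volts: the volts jack: red round socket, 14 mm across, standing 3 mm proud of the face, at local (-66, -27) mm of the meter, the right-hand one with the display at the top; origin at the centre of its foot, 36 mm above the table
- jack_volts_top (a point): centre of the top of the volts jack, 39 mm above the table
- jack_com: the black middle jack, same size, at local (-66, 0) mm of the meter
- jack_amps: the 10 A jack: the other red one, same size, at local (-66, +27) mm of the meter, the left-hand one, with a yellow mark beside it
- jack_amps_top (a point): centre of the top of the 10 A jack
- battery_orange: black sealed 12 V lead-acid battery block standing upright, 151 (x) x 65 (y) x 94 mm to its lid, 2.2 kg; origin at the centre of its underside. Its two 8 mm tall metal tab terminals stand on the lid near the -x end: positive on a red pad at local (-61, -21.5), negative on a black pad at (-61, +21.5) mm; tab tips 103 mm above the table. Orange sticker, 40 x 52 mm, on its lid
- battery_orange_plus (a point): tip of the positive tab of the orange-stickered battery, 103 mm above the table
- battery_orange_minus (a point): tip of its negative tab
- battery_green: black sealed 12 V lead-acid battery block standing upright, 151 (x) x 65 (y) x 94 mm to its lid, 2.2 kg; origin at the centre of its underside. Its two 8 mm tall metal tab terminals stand on the lid near the -x end: positive on a red pad at local (-61, -21.5), negative on a black pad at (-61, +21.5) mm; tab tips 103 mm above the table. Green sticker on its lid
- battery_green_plus (a point): tip of its positive tab
- battery_green_minus (a point): tip of its negative tab
- battery_plain: black sealed 12 V lead-acid battery block standing upright, 151 (x) x 65 (y) x 94 mm to its lid, 2.2 kg; origin at the centre of its underside. Its two 8 mm tall metal tab terminals stand on the lid near the -x end: positive on a red pad at local (-61, -21.5), negative on a black pad at (-61, +21.5) mm; tab tips 103 mm above the table. No sticker
- battery_plain_plus (a point): tip of its positive tab
- battery_plain_minus (a point): tip of its negative tab
- module: bystander: black plastic electronics module, 105 x 170 x 36 mm with a 52 mm wide tongue, beyond the row; origin under the centre of its main box
- tape: bystander: roll of blue insulating tape lying flat, 68 mm across, 19 mm high, near the robot; origin under its centre
- screwdriver: bystander: screwdriver with an orange handle lying near the robot; origin on its underside
- mug: bystander: white mug, 76 mm across, 92 mm high, beyond the row; origin under its centre
- pliers: bystander: pliers with green handles lying flat on the robot's right, 160 mm long; origin under their pivot
There are look-alikes about, which are no part of the job. What is shaped like the meter but purple is not meant. Leave any purple look-alike of the battery_orange alone.

How it is judged:
On the way, in this order (a step that is already met when the one before it is completed fails the run):
1. the teal button is pressed in (at least 2 of its 3 mm) (value of joint teal_button above 0.002 m), for 0.05 s.
2. the fingertips dwell 1.5 s just above the volts jack (tool point within 12 mm of it sideways and 12 to 55 mm above its top) (horizontal distance between the grasp point and jack_volts_top below 0.012 m and z of the grasp point in the frame of jack_volts_top between 0.012 and 0.055 m), for 1.5 s.
3. the fingertips dwell 1.5 s just above the positive terminal of the orange-stickered battery (same limits, above the tab's tip) (horizontal distance between the grasp point and battery_orange_plus below 0.012 m and z of the grasp point in the frame of battery_orange_plus between 0.012 and 0.055 m), for 1.5 s.
At the end, for the whole second after the job is handed in: The tool point is still above the positive tab of the orange-stickered battery (within 12 mm sideways, 12 to 55 mm over its tip), touching nothing; the teal button is out again; the meter lies flat within 20 mm of where it was, batteries and bystanders within 10 mm (all of step 3 and value of joint teal_button below 0.001 m and distance of meter from where it was at the start of the episode below 0.02 m and height (world z) of meter below 0.006 m and distance of each of battery_orange, battery_green, battery_plain, module, tape, screwdriver, mug, pliers from where it was at the start of the episode below 0.01 m).
It fails at once if a battery, a terminal or a jack is touched (contact force between any of the fingers, the arm and battery_orange above 0.3 N or contact force between any of the fingers, the arm and battery_green above 0.3 N or contact force between any of the fingers, the arm and battery_plain above 0.3 N or contact force between any of the fingers, the arm and jack_volts above 0.3 N or contact force between any of the fingers, the arm and jack_com above 0.3 N or contact force between any of the fingers, the arm and jack_amps above 0.3 N).
It fails at once if the yellow button is pressed (value of joint yellow_button above 0.0015 m).
It fails at once if the fingertips point at a wrong jack or terminal: the 10 A jack, the orange battery's negative or another battery's terminal (tool point within 10 mm sideways and less than 45 mm above it) ((horizontal distance between the grasp point and jack_amps_top below 0.01 m and z of the grasp point in the frame of jack_amps_top below 0.045 m) or (horizontal distance between the grasp point and battery_orange_minus below 0.01 m and z of the grasp point in the frame of battery_orange_minus below 0.045 m) or (horizontal distance between the grasp point and battery_green_plus below 0.01 m and z of the grasp point in the frame of battery_green_plus below 0.045 m) or (horizontal distance between the grasp point and battery_green_minus below 0.01 m and z of the grasp point in the frame of battery_green_minus below 0.045 m) or (horizontal distance between the grasp point and battery_plain_plus below 0.01 m and z of the grasp point in the frame of battery_plain_plus below 0.045 m) or (horizontal distance between the grasp point and battery_plain_minus below 0.01 m and z of the grasp point in the frame of battery_plain_minus below 0.045 m)).
It fails at once if the meter is lifted, tipped or pushed more than 25 mm (height (world z) of meter above 0.01 m or angle between meter's own z axis and vertical above 0.15 rad or distance of meter from where it was at the start of the episode above 0.025 m).
It fails at once if a bystander or battery is moved more than 15 mm (distance of any of battery_orange, battery_green, battery_plain, module, tape, screwdriver, mug, pliers from where it was at the start of the episode above 0.015 m).
It also fails if it takes over 45 s, if anything falls off the work surface, if the arm or the gripper's body presses on something with over 40 N, if the wrist force passes 120 N, or if a joint passes its speed limit or range.

### The arm

A 6-joint arm with a two-finger parallel gripper is mounted at the origin on the work surface. World frame = base frame: x ahead of the robot, y to its left, z up, the work surface at z = 0. Lengths are in m, angles in rad, forces in N, time in s.
With the tool pointing down it reaches from about 0.25 to 0.725 m from the base axis. Payload 4 kg.
Tool frame: the origin (TCP) lies between the finger pads, 19 mm behind the fingertips; this is the grasp point; z points along the fingers, y is the line along which they close (so a half turn about z gives the same grasp; the last joint's range is limited). The gripper opens to 85 mm and grips with 20 to 120 N. Pads are 22 mm wide; open, the fingers measure 114 mm over their backs; the gripper's body (76 mm by 85 mm) begins 54 mm behind the grasp point. The pads swing forward as they close: fully open they stand 13 mm farther back than shut.
Start: joints at [1.326, 0.241, 0.005, 1.335, 0, 1.571], TCP at [0.121, 0.485, 0.25] pointing down, gripper open.
Joint ranges: [-2.72, 2.72], [-1.05, 1.87], [-1.09, 1.28], [-1.99, 2.15], [-1.42, 1.44], [-3.14, 3.14]. Speed limits (rad/s): [2.79, 2.79, 3.14, 3.14, 3.14, 3.14].

### API

Orientations are given as a unit quaternion [x, y, z, w].
In Python, from workcell import * gives the robot as it stands. The module is installed in compiled form; this text tells all that it offers.
- The arm moves only by the tool send_rows, never from a script. Its argument "steps" is text: rows parted by semicolons, each of 7 numbers parted by spaces: the opening, from -1 (shut) to 1 (fully open), then the shift along the world's x, y, z in m, then the turn, a rotation vector about the world's x, y, z in rad. A call has exactly 5 rows; each row shifts and turns the commanded pose from where the row before left it; what a row does not reach is not made up. A row lasts 1/12 s, in which the tool goes at most 41.7 mm and 7.16 degrees, less where a joint would pass 70% of its speed; a pose out of reach is approached as far as the arm can. A call is refused whole if a number of a shift passes 0.0417 or a number of a turn 0.125, either way. A call with a gripper value outside its range is refused whole. The fingers move at their own pace and stop on an object; the grip force is fixed at half the most. Time passes only in rows, so rows that do not move let the fingers close, or fill a call up. It gives the time, the measured TCP pose, the force, the opening and the grip force at its end, in the units of the state.
- get_obs(): the state, without advancing time (a new reading comes with each control period).
- camera(name): name is "scene" or "top"; returns a dict with "frame" (420x560x3 uint8, red, green, blue), "range_z" (420x560 float32, m along the optical axis (not along the pixel's ray), 0 where there is no reading), "camera_matrix" (3x3 intrinsics, pixels), "extrinsics" (4x4, takes a point from world to camera coordinates). Camera axes: x right, y down, z forward; pixel columns grow to the right and rows downward; lengths in m; the calibration is good to about 2 mm. A picture is of the moment at which its call begins.
- job_done(): hands the job in; it is judged then, once.
The state is a dict: "clock": time; "joint_pos": joint angles; "joint_vel": joint speeds; "tau": joint torques, N m; "eef_pos": TCP position; "tool_rot": TCP orientation; "ft_force": force on the tool from outside, world axes, zero at the start; "ft_torque": the same for the moment, N m; "grip_width": finger opening in m; "grasp_force": force on a finger pad.
Only numpy, scipy, OpenCV 4.12 (cv2) and the standard library are available. Lean on these libraries where they do the work, as an engineer would, in place of code of your own. Each camera call takes 0.05 s, during which the arm holds its last target. There are 200 camera calls.

## Working session

There is one attempt and no reset: what is moved stays moved. The work goes in short steps, Python scripts to look and compute and a tool call to move; the robot and the scene stay as the last step left them, time stands still between calls to the robot, and variables do not carry over. Pictures are saved under pics/ and viewed, at most 10 in all, crops included, and the job is handed in when it is done.

Besides the shell and the picture viewer there is one more tool, called after ">>>" by a JSON object that holds its "method" and its "body". send_rows: Moves the arm, as the interface text tells. Its arguments: {"type":"object","properties":{"steps":{"type":"string"}},"required":["steps"]}

```bash
mkdir -p pics
cat > h.py <<'E'
from workcell import *
import numpy as np, cv2
def shot(n):
    c=camera(n); np.savez(f'{n}.npz',**c); cv2.imwrite(f'pics/{n}.png',cv2.cvtColor(c['frame'],cv2.COLOR_RGB2BGR)); return c
def load(n): return dict(np.load(f'{n}.npz'))
def ray(c,u,v,z):
    "world point of pixel on plane z"
    K=c['camera_matrix'];E=c['extrinsics'];R=E[:3,:3];o=-R.T@E[:3,3]
    d=R.T@np.linalg.inv(K)@[u,v,1]; return o+d*(z-o[2])/d[2]
def proj(c,p):
    q=c['extrinsics'][:3,:3]@p+c['extrinsics'][:3,3];q=c['camera_matrix']@q;return q[:2]/q[2]
E
python3 - <<'E'
from h import *
for n in('top','scene'): c=shot(n);print(n,c['extrinsics'].round(3).tolist())
o=get_obs();print({k:np.round(v,3) for k,v in o.items()})
E
```

```text
top [[-0.005, -1.0, 0.014, -0.027], [-0.987, 0.002, -0.163, 0.534], [0.163, -0.015, -0.986, 1.178], [0.0, 0.0, 0.0, 1.0]]
scene [[-0.5, 0.866, 0.001, 0.288], [0.641, 0.372, -0.671, -0.27], [-0.582, -0.335, -0.741, 1.738], [0.0, 0.0, 0.0, 1.0]]
{'clock': np.float64(0.1), 'joint_pos': array([ 1.326,  0.241,  0.004,  1.335, -0.   ,  1.571]), 'joint_vel': array([ 0.001, -0.   ,  0.003,  0.001, -0.001, -0.001]), 'tau': array([ 1.0000e-03, -3.7314e+01,  2.5301e+01,  1.1000e-02,  0.0000e+00,
        0.0000e+00]), 'eef_pos': array([0.121, 0.485, 0.249]), 'tool_rot': array([ 0.122,  0.993, -0.001, -0.   ]), 'ft_force': array([ 0.733, -0.316,  0.437]), 'ft_torque': array([ 0.016, -0.019, -0.038]), 'grasp_force': np.float64(0.0), 'grip_width': np.float64(0.085)}
```

View pics/top.png

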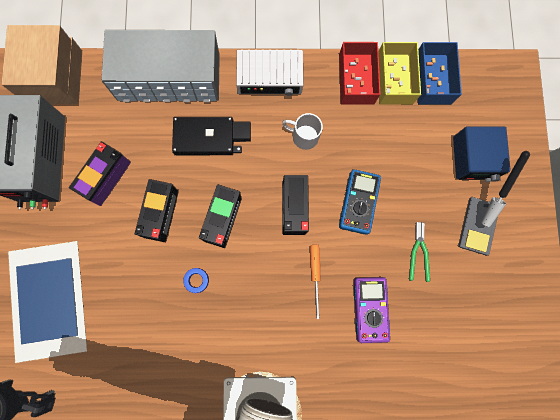

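View pics/scene.png

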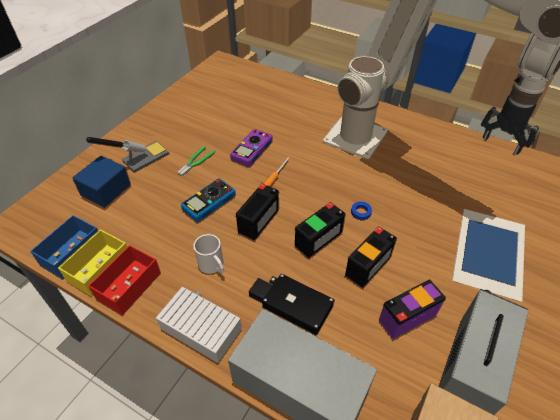

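The top view shows two meters: blue at (361,201), which is the one I want, and a purple look-alike at (373,310). There are four batteries: orange sticker at (157,210), which I want, green at (222,215), plain at (295,204), and purple-bodied with an orange sticker at (100,172), a look-alike. Next I'll check the two chosen ones in a close crop.

Run:
```python
from h import *
f=cv2.imread('pics/top.png')
a=cv2.resize(f[160:245,330:395],None,fx=6,fy=6,interpolation=cv2.INTER_CUBIC)
b=cv2.resize(f[170:255,125:190],None,fx=6,fy=6,interpolation=cv2.INTER_CUBIC)
cv2.imwrite('pics/crop.png',np.hstack([a,b]))
```

```text
(no output)
```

View pics/crop.png

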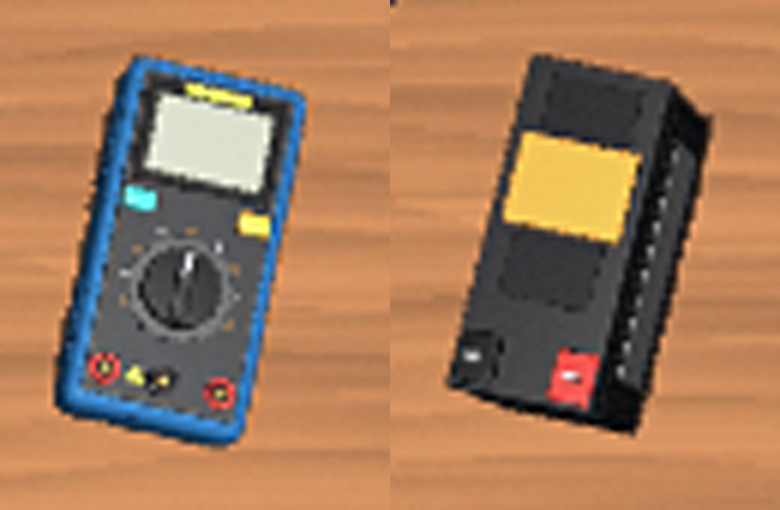

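The crop confirms the choice. On the blue meter, teal is at (353,193), yellow at (372,197), the 10 A jack with its yellow mark at (347,221), and volts at (366,225). On the black battery with the orange sticker, plus on the red pad is at (155,232) and minus at (138,229). Now the positions.

Run:
```python
from h import *
c=load('top')
def P(x,y,ox,oy,z): return ray(c,(x+.5)/6-.5+ox,(y+.5)/6-.5+oy,z)
L=np.array([[15,27],[15,-27],[-66,27],[-66,-27]])/1e3
W=np.array([P(140,197,330,160,.041),P(254,223,330,160,.041),P(103,368,330,160,.039),P(220,394,330,160,.039)])[:,:2]
def fit(L,W):
    l=L-L.mean(0);w=W-W.mean(0);U,_,Vt=np.linalg.svd(l.T@w);R=(U@Vt).T
    t=W.mean(0)-R@L.mean(0);return R,t,np.degrees(np.arctan2(R[1,0],R[0,0]))
R,t,a=fit(L,W);print('meter',t.round(4),a.round(1));print('resid mm',((L@R.T+t-W)*1e3).round(1).tolist())
print('teal,yel,amps,volts',(L@R.T+t).round(4).tolist())
# battery: tabs (mid-height ~.100), sticker corners unknown ->lid corners z=.094
L2=np.array([[-61,-21.5],[-61,21.5],[75.5,32.5],[75.5,-32.5]])/1e3
W2=np.array([P(571,377,-65+125,170,.101),P(472,356,60,170,.101),P(535,56,60,170,.094),P(668,84,60,170,.094)])[:,:2]
R,t,a=fit(L2,W2);print('batt',t.round(4),a.round(1),((L2@R.T+t-W2)*1e3).round(1).tolist());print('plus,minus',(L2@R.T+t)[:2].round(4).tolist())
# depth-based cross check
for (u,v) in [(352.9,192.5),(366,225),(154.8,232.5)]:
    print(u,v,c['range_z'][int(round(v)),int(round(u))], )
    K=c['camera_matrix'];E=c['extrinsics'];d=float(c['range_z'][int(round(v)),int(round(u))]);p=np.linalg.inv(K)@[u*d,v*d,d];print((E[:3,:3].T@(p-E[:3,3])).round(4))
s=load('scene')
for n,p in(('teal',[*W[0],.041]),('volts',[*W[3],.039]),('plus',[*W2[0],.101])): print(n,proj(s,np.array(p)).round(1))
f=cv2.imread('pics/scene.png')
a=cv2.resize(f[170:225,175:240],None,fx=6,fy=6,interpolation=cv2.INTER_CUBIC)
b=cv2.resize(f[222:277,340:405],None,fx=6,fy=6,interpolation=cv2.INTER_CUBIC)
cv2.imwrite('pics/crop2.png',np.hstack([a,b]))
```

```text
meter [ 0.5669 -0.2825] -13.3
resid mm [[-0.2, 0.3], [-0.3, -0.0], [0.4, -0.5], [0.1, 0.2]]
teal,yel,amps,volts [[0.5877, -0.2597], [0.5753, -0.3122], [0.5089, -0.241], [0.4965, -0.2936]]
batt [0.5347 0.277 ] -12.0 [[-0.6, 0.5], [-0.8, -0.1], [1.1, 2.2], [0.3, -2.6]]
plus,minus [[0.4705, 0.2686], [0.4795, 0.3107]]
352.9 192.5 1.2397453
[ 0.5882 -0.2604  0.0383]
366 225 1.2264953
[ 0.4973 -0.2935  0.0372]
154.8 232.5 1.151996
[0.471  0.2683 0.0999]
teal [210.  200.9]
volts [218.  180.5]
plus [379.5 228.2]
```

View pics/crop2.png

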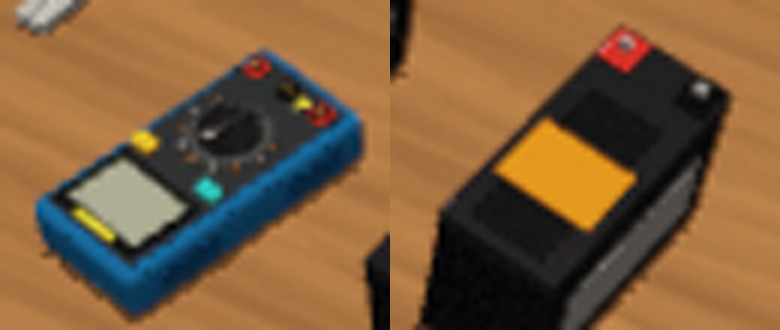

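The scene view agrees with the top view to within a pixel for all three targets, and the tool yaw already matches the meter. I'll shut the fingers and cross at height.

>>> {"method": "send_rows", "body": {"steps": "-1 0.021 -0.0335 0 0 0 0;-1 0.021 -0.0335 0 0 0 0;-1 0.021 -0.0335 0 0 0 0;-1 0.021 -0.0335 0 0 0 0;-1 0.021 -0.0335 0 0 0 0"}}

```text
clock: 0.52
eef_pos: [0.2264, 0.3158, 0.2496]
tool_rot: [0.122, 0.993, -0.0, -0.0]
ft_force: [1.1, 1.1, -0.4]
grip_width: 0.0253
grasp_force: 0.0
```

>>> {"method": "send_rows", "body": {"steps": "-1 0.021 -0.0335 0 0 0 0;-1 0.021 -0.0335 0 0 0 0;-1 0.021 -0.0335 0 0 0 0;-1 0.021 -0.0335 0 0 0 0;-1 0.021 -0.0335 0 0 0 0"}}

```text
clock: 0.93
eef_pos: [0.3314, 0.1482, 0.2499]
tool_rot: [0.122, 0.993, 0.0, 0.0]
ft_force: [0.7, -0.2, 0.1]
grip_width: -0.0001
grasp_force: 0.0
```

>>> {"method": "send_rows", "body": {"steps": "-1 0.021 -0.0335 0 0 0 0;-1 0.021 -0.0335 0 0 0 0;-1 0.021 -0.0335 0 0 0 0;-1 0.021 -0.0335 0 0 0 0;-1 0.021 -0.0335 0 0 0 0"}}

```text
clock: 1.35
eef_pos: [0.4365, -0.0194, 0.2498]
tool_rot: [0.122, 0.992, 0.0, -0.0]
ft_force: [0.9, 0.9, 0.8]
grip_width: 0.0006
grasp_force: 0.0
```

>>> {"method": "send_rows", "body": {"steps": "-1 0.021 -0.0335 0 0 0 0;-1 0.021 -0.0335 0 0 0 0;-1 0.021 -0.0335 0 0 0 0;-1 0.021 -0.0335 0 0 0 0;-1 0 0 0 0 0 0"}}

```text
clock: 1.77
eef_pos: [0.5228, -0.157, 0.2479]
tool_rot: [0.125, 0.992, -0.001, 0.0]
ft_force: [1.4, 1.1, -0.3]
grip_width: -0.0001
grasp_force: 0.0
```

>>> {"method": "send_rows", "body": {"steps": "-1 0.0163 -0.0258 0 0 0 0;-1 0.0163 -0.0258 0 0 0 0;-1 0.0163 -0.0258 0 0 0 0;-1 0.0163 -0.0258 0 0 0 0;-1 0 0 0 0 0 0"}}

```text
clock: 2.18
eef_pos: [0.5868, -0.2585, 0.2472]
tool_rot: [0.124, 0.992, -0.001, -0.001]
ft_force: [-0.4, 0.7, -0.3]
grip_width: 0.0001
grasp_force: 0.0
```

>>> {"method": "send_rows", "body": {"steps": "-1 0 0 -0.04 0 0 0;-1 0 0 -0.04 0 0 0;-1 0 0 -0.04 0 0 0;-1 0 0 -0.035 0 0 0;-1 0 0 0 0 0 0"}}

```text
clock: 2.6
eef_pos: [0.579, -0.2512, 0.086]
tool_rot: [0.122, 0.993, 0.003, -0.008]
ft_force: [-1.7, 1.1, -1.0]
grip_width: 0.0004
grasp_force: 0.0
```

>>> {"method": "send_rows", "body": {"steps": "-1 0 0 0 0 0 0;-1 0 0 0 0 0 0;-1 0 0 0 0 0 0;-1 0 0 0 0 0 0;-1 0 0 0 0 0 0"}}

```text
clock: 3.02
eef_pos: [0.5869, -0.2552, 0.0977]
tool_rot: [0.122, 0.993, -0.001, 0.002]
ft_force: [0.1, 0.2, 0.8]
grip_width: 0.0001
grasp_force: 0.0
```

Run:
```python
from h import *
s=shot('scene');o=get_obs();print({k:np.round(o[k],4).tolist() for k in('clock','eef_pos','joint_pos','joint_vel','ft_force')})
f=cv2.imread('pics/scene.png');cv2.imwrite('pics/c3.png',cv2.resize(f[110:240,150:280],None,fx=4,fy=4,interpolation=cv2.INTER_CUBIC))
```

```text
{'clock': 3.0667, 'eef_pos': [0.5865, -0.255, 0.0972], 'joint_pos': [-0.4102, 0.6081, 0.1605, 1.1195, 0.0, -0.1654], 'joint_vel': [-0.0002, 0.0105, -0.0133, -0.0038, -0.0007, 0.0006], 'ft_force': [-0.359, 0.6173, 0.7484]}
```

View pics/c3.png

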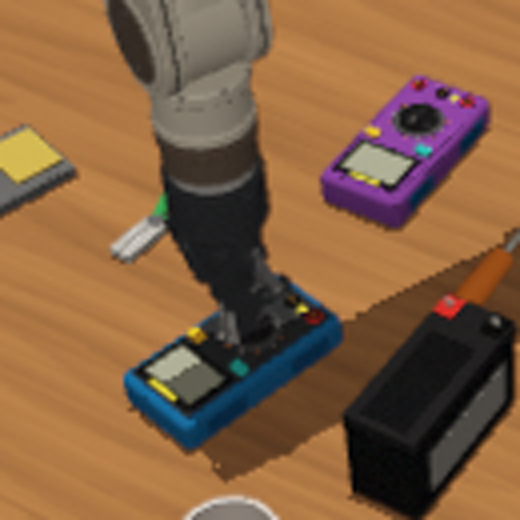

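The gripper is hanging above the teal button (crop (240,368)), nothing is touched, and the meter hasn't moved. Fast descents got clipped, so I'll descend slowly from here.

>>> {"method": "send_rows", "body": {"steps": "-1 0.001 -0.004 0 0 0 0;-1 0 0 -0.008 0 0 0;-1 0 0 -0.008 0 0 0;-1 0 0 -0.008 0 0 0;-1 0 0 -0.006 0 0 0"}}

```text
clock: 3.48
eef_pos: [0.5854, -0.2582, 0.063]
tool_rot: [0.122, 0.993, 0.0, -0.001]
ft_force: [0.3, 0.2, -0.3]
grip_width: -0.0003
grasp_force: 0.0
```

>>> {"method": "send_rows", "body": {"steps": "-1 0 0 0 0 0 0;-1 0 0 0 0 0 0;-1 0 0 0 0 0 0;-1 0 0 0 0 0 0;-1 0 0 0 0 0 0"}}

```text
clock: 3.9
eef_pos: [0.5868, -0.2588, 0.0655]
tool_rot: [0.122, 0.993, -0.0, 0.001]
ft_force: [0.3, -0.3, 0.3]
grip_width: -0.0002
grasp_force: 0.0
```

Run:
```python
from h import *
s=shot('scene');o=get_obs();e=o['eef_pos'];print(e,o['ft_force'],(proj(s,e-[0,0,.019])-[175,160])*6,(proj(s,np.array([.5877,-.2597,.041]))-[175,160])*6)
f=cv2.imread('pics/scene.png');cv2.imwrite('pics/c4.png',cv2.resize(f[160:225,175:240],None,fx=6,fy=6,interpolation=cv2.INTER_CUBIC))
```

```text
[ 0.58671523 -0.25872353  0.06554286] [-0.22311276  0.27207675  0.04341617] [211.93355125 237.88870766] [210.57330028 245.38334873]
```

View pics/c4.png

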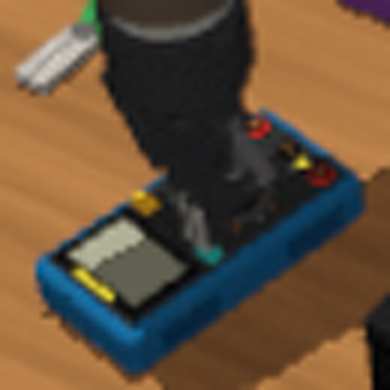

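The fingertips are right over the teal button (crop (208,252)), with yellow well clear at (147,204). Pressing now.

>>> {"method": "send_rows", "body": {"steps": "-1 0.001 -0.001 -0.002 0 0 0;-1 0 0 -0.002 0 0 0;-1 0 0 -0.0015 0 0 0;-1 0 0 -0.0015 0 0 0;-1 0 0 0 0 0 0"}}

```text
clock: 4.37
eef_pos: [0.5875, -0.2597, 0.058]
tool_rot: [0.122, 0.993, -0.0, 0.0]
ft_force: [-0.1, 0.1, 2.8]
grip_width: -0.0001
grasp_force: 1.1
```

>>> {"method": "send_rows", "body": {"steps": "-1 0 0 -0.001 0 0 0;-1 0 0 -0.0005 0 0 0;-1 0 0 0 0 0 0;-1 0 0 0 0 0 0;-1 0 0 0 0 0 0"}}

```text
clock: 4.78
eef_pos: [0.5875, -0.2597, 0.0568]
tool_rot: [0.122, 0.993, -0.0, 0.0]
ft_force: [-1.2, 0.2, 3.1]
grip_width: -0.0001
grasp_force: 1.9
```

>>> {"method": "send_rows", "body": {"steps": "-1 0 0 -0.0005 0 0 0;-1 0 0 -0.0005 0 0 0;-1 0 0 0 0 0 0;-1 0 0 0 0 0 0;-1 0 0 0 0 0 0"}}

```text
clock: 5.2
eef_pos: [0.5875, -0.2597, 0.0567]
tool_rot: [0.122, 0.993, -0.0, 0.0]
ft_force: [-2.3, 0.6, 7.0]
grip_width: -0.0001
grasp_force: 4.0
```

The force rose to 7 N with no further travel, so the button is fully in. I'll lift and move over the volts jack.

>>> {"method": "send_rows", "body": {"steps": "-1 0 0 0.01 0 0 0;-1 0 0 0.02 0 0 0;-1 0 0 0.02 0 0 0;-1 0 0 0.01 0 0 0;-1 0 0 0 0 0 0"}}

```text
clock: 5.62
eef_pos: [0.5892, -0.2603, 0.1185]
tool_rot: [0.122, 0.993, -0.001, 0.003]
ft_force: [0.6, -0.5, 0.6]
grip_width: -0.0001
grasp_force: 0.0
```

>>> {"method": "send_rows", "body": {"steps": "-1 -0.023 -0.0085 0 0 0 0;-1 -0.023 -0.0085 0 0 0 0;-1 -0.023 -0.0085 0 0 0 0;-1 -0.022 -0.0085 0 0 0 0;-1 0 0 0 0 0 0"}}

```text
clock: 6.03
eef_pos: [0.4915, -0.2941, 0.1139]
tool_rot: [0.124, 0.992, 0.001, -0.003]
ft_force: [0.1, 0.6, -1.0]
grip_width: -0.0002
grasp_force: 0.0
```

>>> {"method": "send_rows", "body": {"steps": "-1 0 0 0 0 0 0;-1 0 0 0 0 0 0;-1 0 0 0 0 0 0;-1 0 0 0 0 0 0;-1 0 0 0 0 0 0"}}

```text
clock: 6.45
eef_pos: [0.4971, -0.2932, 0.1152]
tool_rot: [0.122, 0.993, 0.0, 0.0]
ft_force: [-0.2, 0.4, -0.0]
grip_width: -0.0003
grasp_force: 0.0
```

Run:
```python
from h import *
s=shot('scene');o=get_obs();e=o['eef_pos'];print(e,o['ft_force'],(proj(s,e-[0,0,.019])-[160,150])*6)
f=cv2.imread('pics/scene.png');cv2.imwrite('pics/c5.png',cv2.resize(f[150:225,160:240],None,fx=6,fy=6,interpolation=cv2.INTER_CUBIC))
```

```text
[ 0.49700711 -0.29323958  0.1152805 ] [-0.13113486  0.05149656 -0.809969  ] [337.17749077 109.5729326 ]
```

View pics/c5.png

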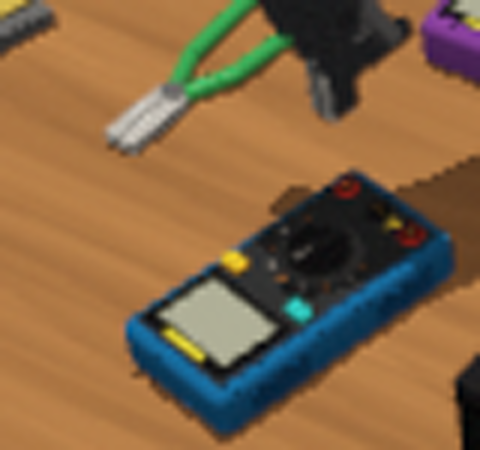

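The meter hasn't moved: volts is still at scene (218,181), and the teal button is out at crop (299,309). I'll lower above the volts jack and stay there.

>>> {"method": "send_rows", "body": {"steps": "-1 0 0 -0.008 0 0 0;-1 0 0 -0.009 0 0 0;-1 0 0 -0.009 0 0 0;-1 0 0 -0.008 0 0 0;-1 0 0 -0.005 0 0 0"}}

```text
clock: 6.92
eef_pos: [0.4954, -0.293, 0.0745]
tool_rot: [0.122, 0.993, 0.001, -0.001]
ft_force: [0.7, -0.0, -0.3]
grip_width: 0.0002
grasp_force: 0.0
```

>>> {"method": "send_rows", "body": {"steps": "-1 0 0 0 0 0 0;-1 0 0 0 0 0 0;-1 0 0 0 0 0 0;-1 0 0 0 0 0 0;-1 0 0 0 0 0 0"}}

```text
clock: 7.33
eef_pos: [0.4968, -0.2939, 0.0771]
tool_rot: [0.122, 0.993, -0.0, 0.001]
ft_force: [-0.0, -0.0, 0.1]
grip_width: 0.0001
grasp_force: 0.0
```

>>> {"method": "send_rows", "body": {"steps": "-1 0 0 0 0 0 0;-1 0 0 0 0 0 0;-1 0 0 0 0 0 0;-1 0 0 0 0 0 0;-1 0 0 0 0 0 0"}}

```text
clock: 7.75
eef_pos: [0.4964, -0.2936, 0.0766]
tool_rot: [0.122, 0.993, -0.0, 0.0]
ft_force: [0.3, -1.0, -0.3]
grip_width: 0.0005
grasp_force: 0.0
```

>>> {"method": "send_rows", "body": {"steps": "-1 0 0 0 0 0 0;-1 0 0 0 0 0 0;-1 0 0 0 0 0 0;-1 0 0 0 0 0 0;-1 0 0 0 0 0 0"}}

```text
clock: 8.17
eef_pos: [0.4964, -0.2936, 0.0765]
tool_rot: [0.122, 0.993, 0.0, -0.0]
ft_force: [-0.3, 0.2, -0.4]
grip_width: 0.0001
grasp_force: 0.0
```

>>> {"method": "send_rows", "body": {"steps": "-1 0 0 0 0 0 0;-1 0 0 0 0 0 0;-1 0 0 0 0 0 0;-1 0 0 0 0 0 0;-1 0 0 0 0 0 0"}}

```text
clock: 8.58
eef_pos: [0.4964, -0.2936, 0.0765]
tool_rot: [0.122, 0.993, -0.0, 0.0]
ft_force: [-0.4, -0.9, 0.1]
grip_width: -0.0
grasp_force: 0.0
```

>>> {"method": "send_rows", "body": {"steps": "-1 0 0 0 0 0 0;-1 0 0 0 0 0 0;-1 0 0 0 0 0 0;-1 0 0 0 0 0 0;-1 0 0 0 0 0 0"}}

```text
clock: 9.0
eef_pos: [0.4964, -0.2936, 0.0765]
tool_rot: [0.122, 0.993, -0.0, -0.0]
ft_force: [0.4, 0.2, -0.2]
grip_width: -0.0001
grasp_force: 0.0
```

>>> {"method": "send_rows", "body": {"steps": "-1 0 0 0 0 0 0;-1 0 0 0 0 0 0;-1 0 0 0 0 0 0;-1 0 0 0 0 0 0;-1 0 0 0 0 0 0"}}

```text
clock: 9.42
eef_pos: [0.4964, -0.2936, 0.0765]
tool_rot: [0.122, 0.993, -0.0, -0.0]
ft_force: [-0.2, -1.0, 0.5]
grip_width: 0.0003
grasp_force: 0.0
```

>>> {"method": "send_rows", "body": {"steps": "-1 0 0 0.03 0 0 0;-1 0 0 0.035 0 0 0;-1 0 0 0.035 0 0 0;-1 0 0 0.03 0 0 0;-1 0 0 0.02 0 0 0"}}

```text
clock: 9.83
eef_pos: [0.4973, -0.2942, 0.2304]
tool_rot: [0.122, 0.993, -0.001, 0.002]
ft_force: [0.4, 0.1, 0.7]
grip_width: -0.0001
grasp_force: 0.0
```

>>> {"method": "send_rows", "body": {"steps": "-1 0 0 0.02 0 0 0;-1 0 0 0.01 0 0 0;-1 0 0 0 0 0 0;-1 0 0 0 0 0 0;-1 0 0 0 0 0 0"}}

```text
clock: 10.25
eef_pos: [0.4957, -0.2932, 0.2547]
tool_rot: [0.122, 0.993, 0.001, -0.001]
ft_force: [0.5, -0.1, -0.4]
grip_width: -0.0
grasp_force: 0.0
```

>>> {"method": "send_rows", "body": {"steps": "-1 -0.0014 0.0312 0 0 0 0;-1 -0.0014 0.0312 0 0 0 0;-1 -0.0014 0.0312 0 0 0 0;-1 -0.0014 0.0312 0 0 0 0;-1 -0.0014 0.0312 0 0 0 0"}}

```text
clock: 10.67
eef_pos: [0.4881, -0.1361, 0.2544]
tool_rot: [0.122, 0.992, 0.0, -0.002]
ft_force: [0.3, 1.3, 0.6]
grip_width: 0.0001
grasp_force: 0.0
```

>>> {"method": "send_rows", "body": {"steps": "-1 -0.0014 0.0312 0 0 0 0;-1 -0.0014 0.0312 0 0 0 0;-1 -0.0014 0.0312 0 0 0 0;-1 -0.0014 0.0312 0 0 0 0;-1 -0.0014 0.0312 0 0 0 0"}}

```text
clock: 11.08
eef_pos: [0.4811, 0.0198, 0.2546]
tool_rot: [0.122, 0.993, -0.0, -0.002]
ft_force: [0.5, -0.4, 0.1]
grip_width: -0.0001
grasp_force: 0.0
```

>>> {"method": "send_rows", "body": {"steps": "-1 -0.0014 0.0312 0 0 0 0;-1 -0.0014 0.0312 0 0 0 0;-1 -0.0014 0.0312 0 0 0 0;-1 -0.0014 0.0312 0 0 0 0;-1 -0.0014 0.0312 0 0 0 0"}}

```text
clock: 11.5
eef_pos: [0.4742, 0.1756, 0.2546]
tool_rot: [0.122, 0.993, -0.001, -0.002]
ft_force: [0.5, 0.3, 0.2]
grip_width: 0.0001
grasp_force: 0.0
```

>>> {"method": "send_rows", "body": {"steps": "-1 -0.0014 0.0312 0 0 0 0;-1 -0.0014 0.0312 0 0 0 0;-1 -0.0014 0.0312 0 0 0 0;-1 0 0 0 0 0 0;-1 0 0 0 0 0 0"}}

```text
clock: 11.92
eef_pos: [0.4701, 0.269, 0.2542]
tool_rot: [0.12, 0.993, -0.001, -0.002]
ft_force: [-0.2, -0.7, -0.1]
grip_width: -0.0001
grasp_force: 0.0
```

>>> {"method": "send_rows", "body": {"steps": "-1 0 0 0 0 0 0;-1 0 0 0 0 0 0;-1 0 0 0 0 0 0;-1 0 0 0 0 0 0;-1 0 0 0 0 0 0"}}

```text
clock: 12.33
eef_pos: [0.4714, 0.2671, 0.2567]
tool_rot: [0.123, 0.992, 0.0, 0.0]
ft_force: [-0.3, -0.2, -0.5]
grip_width: -0.0002
grasp_force: 0.0
```

Run:
```python
from h import *
s=shot('scene');e=get_obs()['eef_pos'];print(e,(proj(s,e-[0,0,.019])-[320,150])*5, (proj(s,np.array([.471,.2685,.103]))-[320,150])*5)
f=cv2.imread('pics/scene.png');cv2.imwrite('pics/c6.png',cv2.resize(f[150:270,320:440],None,fx=5,fy=5,interpolation=cv2.INTER_CUBIC))
```

```text
[0.47138148 0.26726861 0.25670391] [337.73353096 228.45501663] [298.77781516 389.1391217 ]
```

View pics/c6.png

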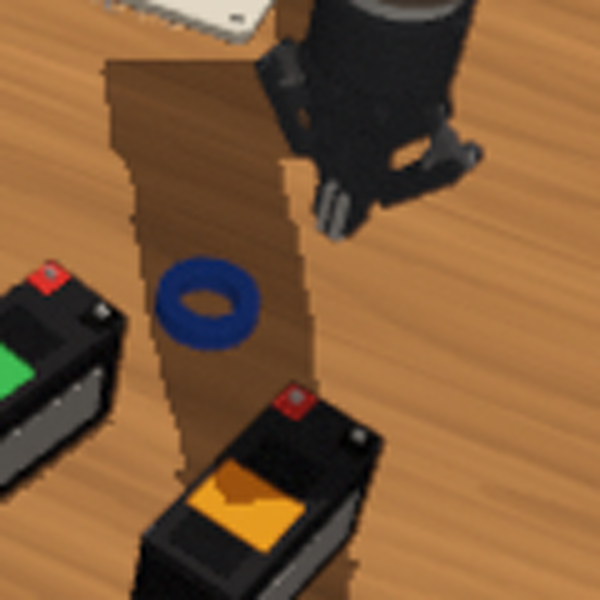

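The fingertips are at (338,235) and the red-pad tab is at (297,395), both matching the projections. The minus tab and the green battery are well clear. I'll lower slowly and stay.

>>> {"method": "send_rows", "body": {"steps": "-1 0 0.001 -0.012 0 0 0;-1 0 0 -0.014 0 0 0;-1 0 0 -0.014 0 0 0;-1 0 0 -0.014 0 0 0;-1 0 0 -0.012 0 0 0"}}

```text
clock: 12.8
eef_pos: [0.4711, 0.2686, 0.1898]
tool_rot: [0.122, 0.992, -0.0, -0.0]
ft_force: [-0.3, 0.2, -0.4]
grip_width: -0.0002
grasp_force: 0.0
```

>>> {"method": "send_rows", "body": {"steps": "-1 0 0 -0.012 0 0 0;-1 0 0 -0.012 0 0 0;-1 0 0 -0.01 0 0 0;-1 0 0 -0.007 0 0 0;-1 0 0 -0.004 0 0 0"}}

```text
clock: 13.22
eef_pos: [0.4709, 0.2686, 0.1446]
tool_rot: [0.122, 0.992, -0.0, -0.0]
ft_force: [-0.5, 0.5, -0.3]
grip_width: 0.0001
grasp_force: 0.0
```

>>> {"method": "send_rows", "body": {"steps": "-1 0 0 0 0 0 0;-1 0 0 0 0 0 0;-1 0 0 0 0 0 0;-1 0 0 0 0 0 0;-1 0 0 0 0 0 0"}}

```text
clock: 13.63
eef_pos: [0.4715, 0.2692, 0.1462]
tool_rot: [0.122, 0.993, 0.0, 0.001]
ft_force: [-0.8, 0.5, -0.8]
grip_width: 0.0001
grasp_force: 0.0
```

>>> {"method": "send_rows", "body": {"steps": "-1 0 0 -0.002 0 0 0;-1 0 0 -0.002 0 0 0;-1 0 0 -0.002 0 0 0;-1 0 0 0 0 0 0;-1 0 0 0 0 0 0"}}

```text
clock: 14.05
eef_pos: [0.471, 0.2689, 0.1392]
tool_rot: [0.122, 0.993, -0.0, -0.0]
ft_force: [-0.2, -0.1, -0.2]
grip_width: -0.0001
grasp_force: 0.0
```

>>> {"method": "send_rows", "body": {"steps": "-1 0 0 0 0 0 0;-1 0 0 0 0 0 0;-1 0 0 0 0 0 0;-1 0 0 0 0 0 0;-1 0 0 0 0 0 0"}}

```text
clock: 14.47
eef_pos: [0.4712, 0.269, 0.1396]
tool_rot: [0.122, 0.993, 0.0, 0.0]
ft_force: [-1.0, -0.8, -0.3]
grip_width: 0.0003
grasp_force: 0.0
```

>>> {"method": "send_rows", "body": {"steps": "-1 0 0 0 0 0 0;-1 0 0 0 0 0 0;-1 0 0 0 0 0 0;-1 0 0 0 0 0 0;-1 0 0 0 0 0 0"}}

```text
clock: 14.88
eef_pos: [0.4712, 0.269, 0.1395]
tool_rot: [0.122, 0.993, 0.0, 0.0]
ft_force: [-0.5, -0.9, -0.0]
grip_width: -0.0002
grasp_force: 0.0
```

>>> {"method": "send_rows", "body": {"steps": "-1 0 0 0 0 0 0;-1 0 0 0 0 0 0;-1 0 0 0 0 0 0;-1 0 0 0 0 0 0;-1 0 0 0 0 0 0"}}

```text
clock: 15.3
eef_pos: [0.4712, 0.269, 0.1395]
tool_rot: [0.122, 0.993, -0.0, -0.0]
ft_force: [-0.1, 1.1, 0.3]
grip_width: 0.0004
grasp_force: 0.0
```

>>> {"method": "send_rows", "body": {"steps": "-1 0 0 0 0 0 0;-1 0 0 0 0 0 0;-1 0 0 0 0 0 0;-1 0 0 0 0 0 0;-1 0 0 0 0 0 0"}}

```text
clock: 15.72
eef_pos: [0.4712, 0.269, 0.1395]
tool_rot: [0.122, 0.993, 0.0, 0.0]
ft_force: [-0.2, 0.0, -0.3]
grip_width: -0.0001
grasp_force: 0.0
```

>>> {"method": "send_rows", "body": {"steps": "-1 0 0 0 0 0 0;-1 0 0 0 0 0 0;-1 0 0 0 0 0 0;-1 0 0 0 0 0 0;-1 0 0 0 0 0 0"}}

```text
clock: 16.13
eef_pos: [0.4712, 0.269, 0.1395]
tool_rot: [0.122, 0.993, -0.0, -0.0]
ft_force: [0.6, -0.2, 0.4]
grip_width: 0.0002
grasp_force: 0.0
```

Run:
```python
from h import *
s=shot('scene');f=cv2.imread('pics/scene.png');cv2.imwrite('pics/c7.png',cv2.resize(f[150:270,320:440],None,fx=5,fy=5,interpolation=cv2.INTER_CUBIC))
```

```text
(no output)
```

View pics/c7.png

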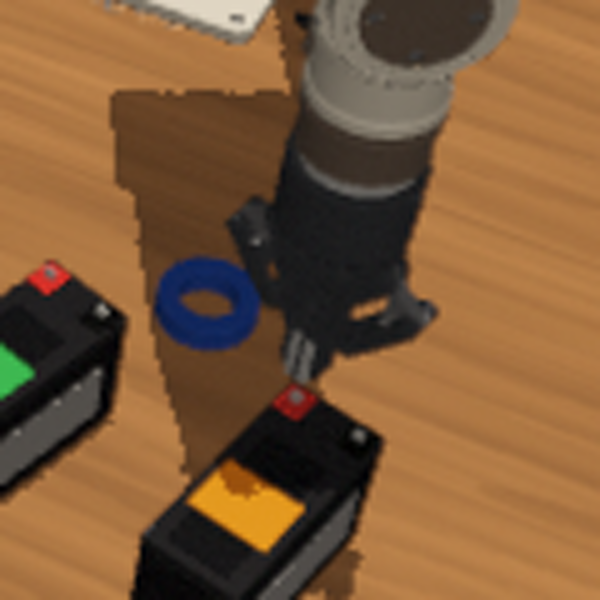

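The fingertips at (300,380) hover just above the red-pad tab at (296,397), touching nothing. Everything is in place, so I'll hand in.

```bash
python3 -c "
from workcell import *
print(job_done())"
```

```text
the job is handed in; nothing more can be done
None
```

I pressed the teal button fully in, pointed at the volts jack for over two seconds, then at the orange battery's positive terminal, and handed the job in still pointing there; no verdict was returned.

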